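Knock home the sprung locking pegs of the lens nest

TASK

Pick up the mallet and lock the lens nest plate by knocking its two sprung pegs fully home with brisk taps of the mallet face: the stout peg first, then the slim one. How deep a peg goes is not marked; it is home when it stops dead, so feel for that and do not pound on it afterwards. Then stand the mallet back on its face on the bare mat, and leave the bottles and the loose lens alone.

Things in the scene. Friction and masses are not known exactly. Their poses are not given: they have to be found in the camera images.
- mallet: white-faced mallet, 0.3 kg, standing on one face. Origin: centre of the round head, 28 mm above the mat. z runs along the head (44 mm diameter, 56 mm long, a flat face at each end, 28 mm from the origin); the wooden handle points along -x, its axis through the origin, from 20 to 144 mm away, 18 mm wide (y), 24 mm high. The weight is in the head: grip the handle about 40 mm from the origin, firmly
- nest_plate: aluminium plate screwed to the mat, 110 (x) x 200 (y) x 14 mm, origin at the centre of its underside, z up; in its middle a low black nest, 72 mm across, with a lens on it whose top is 33 mm above the mat. The two guides stand 65 mm from its middle along +y and -y; which is on which side varies
- guide_stout: dark steel sleeve fixed on the plate, 37 mm diameter (foot 42 mm), 36 mm high, origin at the centre of its underside (14 mm above the mat), z up; carries the stout peg
- guide_slim: the same sleeve, carrying the slim peg
- peg_stout: upright steel peg, 28 mm diameter; slides straight down in its guide against a spring and friction (about 7 to 13 N) and stays where it is left. Origin: centre of its flat top, which is struck. At the start its top is 30 to 36 mm above the guide's rim; when home, somewhere between 8 and 20 mm above it, to be found by feel
- peg_slim: the same, 16 mm diameter; top 28 to 34 mm above the guide's rim at the start, somewhere between 8 and 20 mm when home
- bottle: small bottle, 34 mm diameter, 110 mm high, upright, loose; origin at the centre of its underside
- spray: bottle, 42 mm diameter, 155 mm high, upright, loose; origin at the centre of its underside
- loose_lens: loose lens blank on the mat, 69 mm diameter, 8 mm thick; origin at the centre of its underside

How it is judged:
On the way, in this order (a step that is already met when the one before it is completed fails the run):
1. the mallet is picked up, its head more than 40 mm clear of the mat (height (world z) of mallet above 0.068 m), for 0.2 s.
2. the stout peg is struck with the mallet: it moves faster than 0.04 m/s under it (contact force between mallet and peg_stout above 2 N and linear speed of peg_stout above 0.04 m/s).
3. the stout peg is home (within 2 mm) and has stopped dead under the mallet, felt with at least 15 N (z of peg_stout in the frame of guide_stout below 0.0498 m and contact force between mallet and peg_stout above 15 N and linear speed of peg_stout below 0.02 m/s).
4. the slim peg is struck with the mallet: it moves faster than 0.04 m/s under it (contact force between mallet and peg_slim above 2 N and linear speed of peg_slim above 0.04 m/s).
5. the slim peg is home (within 2 mm) and has stopped dead under the mallet, felt with at least 15 N (z of peg_slim in the frame of guide_slim below 0.0538 m and contact force between mallet and peg_slim above 15 N and linear speed of peg_slim below 0.02 m/s).
At the end, for the whole second after the job is handed in: Both pegs are home (within 2 mm of their end stops) and the mallet stands still on a face on the mat (head centre 22 to 35 mm above the mat, tilted less than 0.15 rad), off the nest plate (z of peg_stout in the frame of guide_stout below 0.0498 m and z of peg_slim in the frame of guide_slim below 0.0538 m and height (world z) of mallet between 0.022 and 0.035 m and angle between mallet's own z axis and vertical below 0.15 rad and linear speed of mallet below 0.02 m/s and contact force between mallet and nest_plate below 0.1 N); the robot touches nothing.
It fails at once if a peg is pounded or pressed with more than 200 N (contact force between mallet and peg_stout above 200 N or contact force between mallet and peg_slim above 200 N).
It fails at once if a peg is pushed with the gripper instead of the mallet (over 3 N) (contact force between any of the arm, the fingers and peg_stout above 3 N or contact force between any of the arm, the fingers and peg_slim above 3 N).
It fails at once if the slim peg is driven more than 5 mm before the stout one is home (distance of peg_slim from where it was at the start of the episode above 0.005 m and not (z of peg_stout in the frame of guide_stout below 0.0498 m)).
It fails at once if a bottle or the loose lens is pushed more than 20 mm (distance of any of bottle, loose_lens, spray from where it was at the start of the episode above 0.02 m).
It also fails if it takes over 51 s, if anything falls off the work surface, if the arm or the gripper's body presses on something with over 40 N, if the wrist force passes 120 N, or if a joint passes its speed limit or range.

ROBOT

A 6-joint arm with a two-finger parallel gripper is mounted at the origin on a cart in front of the work surface, level with it; the furniture and walls round the work are solid. World frame = base frame: x ahead of the robot, y to its left, z up, the work surface at z = 0. Lengths are in m, angles in rad, forces in N, time in s.
With the tool pointing down it reaches from about 0.2 to 0.875 m from the base axis. Payload 3.4 kg.
Tool frame: the origin (TCP) lies at the very end of the fingers, on their centre line; the grasp point (between the pads) lies 19 mm behind it; z points along the fingers, y is the line along which they close (so a half turn about z gives the same grasp; the last joint's range is limited). The gripper opens to 94 mm and grips with 3 to 60 N. Pads are 16 mm wide; open, the fingers measure 119 mm over their backs; the gripper's body (75 mm by 177 mm) begins 78 mm behind the grasp point.
Start: joints at [-1.38, 0.276, 1.505, -0, 1.361, -0.121], TCP at [0.176, -0.547, 0.205] pointing down, gripper open.
Joint ranges: [-2.89, 2.89], [-0.75, 2.08], [0.22, 2.7], [-1.18, 4.32], [0.11, 2.71], [-2.7, 2.7]. Speed limits (rad/s): [2.57, 2.57, 3.14, 3.14, 3.14, 3.14].

INTERFACE

Orientations are given as a rotation vector (axis times angle).
In Python, from cell import r gives the robot as it stands. Calls block until the motion is done:
- r.move_ptp(position, orientation): joint-space move of the TCP to a pose.
- r.servo_line(position, frame=None, speed=0.15, f_stop=None): straight line of the TCP; frame=None keeps the orientation; speed is the mean speed in m/s. With f_stop (N) it stops when the force on the tool has changed by that much, and returns True; else False.
- r.goto_joints(angles): joint-space move.
- r.move_gripper(opening, squeeze=None): finger opening in m; squeeze is the grip in N (None keeps the last); returns when the fingers have stopped.
- r.pause(seconds).
- r.solve_ik(position, orientation): joint angles nearest the present ones, or None.
- r.sense(): the state.
- r.camera(name): name is "scene" or "top"; returns a dict with "color" (384x512x3 uint8, blue, green, red), "mtx" (3x3 intrinsics, pixels), "k1" (the pictures are not rectified: a ray, as slopes to the right and down, at radius r is drawn at 1 + k1 r^2 times it, then the intrinsics apply), "camera_from_world" (4x4, takes a point from world to camera coordinates). Camera axes: x right, y up, looking along -z (the intrinsics and any distortion apply to the point x, -y, -z); pixel columns grow to the right and rows downward; lengths in m; the calibration is good to about 2 mm. A picture is of the moment at which its call begins. There is no depth.
A pose or a line that the arm cannot do raises r.MotionError and nothing moves.
- r.job_done(): hands the job in; it is judged then, once.
The state is a dict: "time": time; "joints": joint angles; "joint_vel": joint speeds; "tau": joint torques, N m; "eef_pos": TCP position; "eef_rot": TCP orientation; "contact_force": force on the tool from outside, world axes, zero at the start; "moment": the same for the moment, N m; "finger_gap": finger opening in m; "finger_force": force on a finger pad.
Only numpy, scipy, OpenCV 4.12 (cv2) and the standard library are available. Lean on these libraries where they do the work, as an engineer would, in place of code of your own. Each camera call takes 0.05 s, during which the arm holds its last target. There are 200 camera calls.

## Working session

There is one attempt and no reset: what is moved stays moved. The work goes in short steps, each a Python script; the robot and the scene stay as the last script left them, time stands still between calls to the robot, and variables do not carry over. Pictures are saved under pics/ and viewed, at most 10 in all, crops included, and the job is handed in when it is done.

```bash
mkdir -p pics; ls; python3 - <<'E'
from cell import r
import cv2,pickle
d={}
for n in("scene","top"):
    c=r.camera(n);d[n]=c;cv2.imwrite(f"pics/{n}0.png",c["color"]);print(n,c["mtx"].tolist(),c["k1"],c["camera_from_world"].round(4).tolist())
pickle.dump(d,open("cams.pkl","wb"))
s=r.sense();print(s)
E
```

```text
pics
scene [[359.22151644495074, 0.0, 258.6436670441578], [0.0, 359.22151644495074, 191.0778050959258], [0.0, 0.0, 1.0]] 0.010297993408784522 [[0.8843, -0.4667, -0.0163, -0.5959], [0.328, 0.5959, 0.733, -0.1998], [-0.3324, -0.6535, 0.68, -0.7705], [0.0, 0.0, 0.0, 1.0]]
top [[453.61787999802726, 0.0, 259.21646477447194], [0.0, 453.61787999802726, 188.2901928186246], [0.0, 0.0, 1.0]] -0.16157950688940106 [[-0.0144, -0.9997, 0.0204, -0.1044], [0.993, -0.0119, 0.1173, -0.6212], [-0.1171, 0.022, 0.9929, -0.9214], [0.0, 0.0, 0.0, 1.0]]
{'time': 0.1, 'joints': array([-1.37998817e+00,  2.76511592e-01,  1.50595115e+00,  1.39210135e-05,
        1.36072355e+00, -1.21034299e-01]), 'joint_vel': array([ 9.50836885e-04, -1.85391332e-03, -6.59660755e-04, -7.98772729e-04,
        2.48425943e-05, -2.76241999e-03]), 'tau': array([ 1.25448682e-03, -4.05457234e+01, -2.37780923e+01,  7.03463866e-02,
        2.99695402e-02, -4.59559055e-05]), 'eef_pos': array([ 0.17630439, -0.54678641,  0.20472482]), 'eef_rot': array([-3.10190854e+00, -4.87606690e-01,  6.59112793e-05]), 'contact_force': array([ 0.54956426, -0.03326406,  0.09084714]), 'moment': array([-0.03693103,  0.01644963, -0.08884627]), 'finger_force': 0.0, 'finger_gap': 0.09371120224871449}
```

View pics/scene0.png

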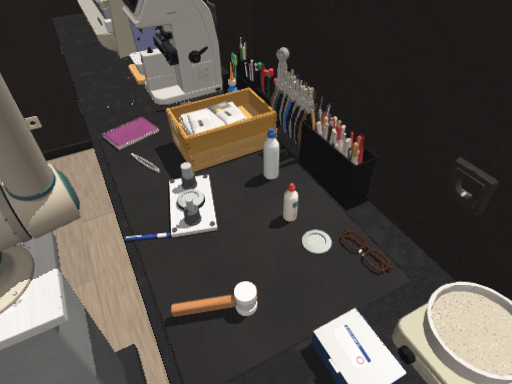

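View pics/top0.png

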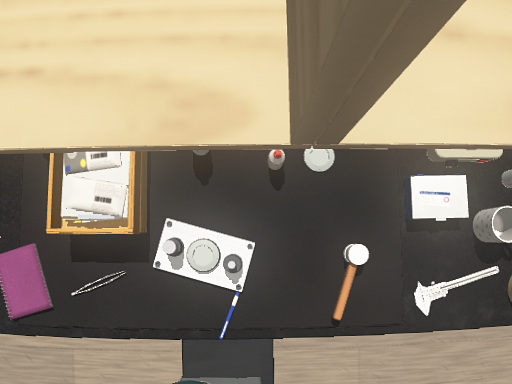

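The scene view shows the mallet (head ~(245,297), handle pointing left to (173,310)), the plate (~(192,205)), the bottles and the loose lens (317,241). In the top view, the mallet head is at ~(356,254), the plate at ~(204,256), and a shelf covers the rear. I'll enlarge both.

```bash
python3 - <<'E'
import cv2,numpy as np
t=cv2.imread("pics/top0.png");s=cv2.imread("pics/scene0.png")
cv2.imwrite("pics/c_top.png",cv2.resize(t[210:330,145:385],None,fx=3.33,fy=3.33,interpolation=cv2.INTER_CUBIC))
a=cv2.resize(s[155:245,160:225],None,fx=6,fy=6,interpolation=cv2.INTER_CUBIC)
b=cv2.resize(s[275:325,165:265],None,fx=4,fy=4,interpolation=cv2.INTER_CUBIC)
im=np.zeros((540,790,3),np.uint8);im[:540,:390]=a;im[:200,390:790]=b
cv2.imwrite("pics/c_scene.png",im)
E
```

```text
(no output)
```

View pics/c_top.png

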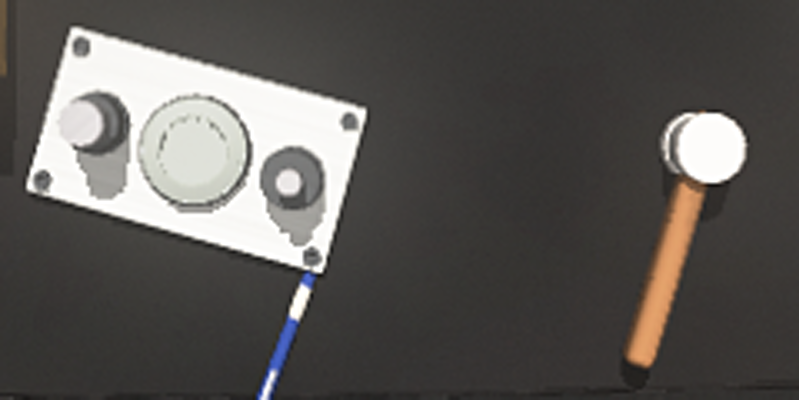

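View pics/c_scene.png

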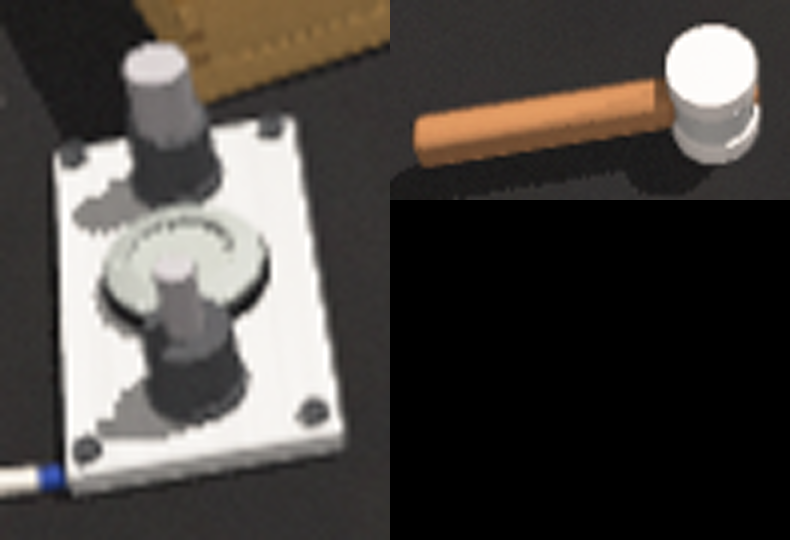

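The top crop gives stout peg top (81,125), slim top (288,182), plate corners (73,27), (366,107), (324,272), (27,190), mallet face (712,148), and handle from neck (688,185) to end (638,362). The scene crop gives stout top (156,62), slim top (176,268), and mallet face (711,66).

```bash
cat > vis.py <<'E'
import numpy as np,cv2,pickle
from scipy.optimize import least_squares
D=pickle.load(open("cams.pkl","rb"))
def proj(n,P):
    c=D[n];M=c["camera_from_world"];p=M[:3,:3]@P+M[:3,3]
    a=np.array([p[0],-p[1]])/-p[2];a=a*(1+c["k1"]*(a@a))
    K=c["mtx"];return np.array([K[0,0]*a[0]+K[0,2],K[1,1]*a[1]+K[1,2]])
def tri(t,s):
    q=least_squares(lambda P:np.r_[proj("top",P)-t,proj("scene",P)-s],[.5,0,.03]);return q.x,np.abs(q.fun).max()
def atz(n,px,z):
    return np.r_[least_squares(lambda P:proj(n,np.r_[P,z])-px,[.5,0]).x,z]
E
python3 - <<'E'
from vis import *
T=lambda x,y:(np.array([x,y])+.5)/3.33-.5+[145,210]
A=lambda x,y:(np.array([x,y])+.5)/6-.5+[160,155]
B=lambda x,y:(np.array([x-390,y])+.5)/4-.5+[165,275]
np.set_printoptions(precision=4,suppress=True)
for k,t,s in[("stout",T(81,125),A(156,62)),("slim",T(288,182),A(176,268)),("mface",T(712,148),B(711,66)),
 ("c1",T(73,27),A(293,118)),("c2",T(366,107),A(342,438)),("c3",T(324,272),A(68,480)),("c4",T(27,190),A(55,152)),("hend",T(638,365),B(420,120)),]:
    print(k,*tri(t,s))
for k,p in[("c1",(73,27)),("c2",(366,107)),("c3",(324,272)),("c4",(27,190))]: print(k,atz("top",T(*p),.014))
for k,p in[("neck",(689,186)),("end",(639,362))]: print(k,atz("top",T(*p),.04))
print("face56",atz("top",T(712,148),.056),atz("scene",B(711,66),.056))
for n,p in[("bottle",(277,168)),("lens",(319,160)),("spray",(202,160))]: print(n,atz("top",p,0))
for n,p in[("bottle",(290,219)),("lens",(317,241)),("spray",(271,177))]: print(n,atz("scene",p,0))
for n in D:
    M=D[n]["camera_from_world"];print(n,-M[:3,:3].T@M[:3,3])
print("shelf edge if z=.4,.5,.6",[atz("top",(256,148),z)[0] for z in(.3,.5,.7)])
E
```

```text
stout [0.4989 0.0697 0.0844] 0.29396398848373906
slim [ 0.4638 -0.0538  0.0829] 0.1950485062775158
mface [ 0.4782 -0.316   0.0553] 0.1334278369255344
c1 [0.5612 0.0876 0.0144] 0.1380729640150662
c2 [ 0.5068 -0.1013  0.0082] 0.3417748281098909
c3 [ 0.4019 -0.0731  0.0122] 0.14550892839355356
c4 [0.4563 0.1173 0.015 ] 0.06276866956113736
hend [ 0.3457 -0.269   0.0436] 1.1338379438567472
c1 [0.561  0.0877 0.014 ]
c2 [ 0.5074 -0.1015  0.014 ]
c3 [ 0.4024 -0.0732  0.014 ]
c4 [0.4561 0.1175 0.014 ]
neck [ 0.4539 -0.3041  0.04  ]
end [ 0.3446 -0.2698  0.04  ]
face56 [ 0.478  -0.3157  0.056 ] [ 0.4783 -0.3165  0.056 ]
bottle [ 0.669  -0.1534  0.    ]
lens [ 0.6861 -0.2475  0.    ]
spray [0.6889 0.0125 0.    ]
bottle [ 0.6801 -0.1557  0.    ]
lens [ 0.6989 -0.2457  0.    ]
spray [0.7172 0.0073 0.    ]
scene [ 0.3364 -0.6626  0.6607]
top [ 0.5076 -0.0915  0.9898]
shelf edge if z=.4,.5,.6 [np.float64(0.6518022489459466), np.float64(0.6099804386843795), np.float64(0.5681586284228121)]
```

```bash
cat > h.py <<'E'
from cell import r
import numpy as np
from scipy.spatial.transform import Rotation as Ro
np.set_printoptions(precision=4,suppress=True)
YAW=-0.325; X=np.array([np.cos(YAW),np.sin(YAW),0]); M0=np.array([.478,-.316,.028])
G=.037                                   # grip distance from the origin
def rot(yaw):                            # tool down, tool x at yaw
    c,s=np.cos(yaw),np.sin(yaw)
    return Ro.from_matrix(np.array([[c,s,0],[s,-c,0],[0,0,-1]])).as_rotvec()
def tcp(head): return np.asarray(head)-G*X+[0,0,-.019]   # head origin -> TCP
def st(m=""):
    s=r.sense(); print(m,round(s["time"],2),s["eef_pos"],s["contact_force"].round(1),s["moment"].round(2),round(s["finger_gap"],4)); return s
E
python3 - <<'E'
from h import *
P=tcp(M0); O=None
for y in(YAW,YAW+np.pi):
    q=r.solve_ik(P+[0,0,.1],rot(y)); print(q)
    if q is not None and (O is None or abs(q[5])<abs(best)): O=rot(y);best=q[5]
np.save("O.npy",O)
r.move_gripper(.06); r.move_ptp(P+[0,0,.1],O); r.servo_line(P+[0,0,.001],speed=.12); st("down")
r.move_gripper(0,60); st("grip")
r.servo_line(P+[0,0,.13],speed=.12); r.pause(.3); st("up")
import cv2
for n in("top","scene"):cv2.imwrite(f"pics/{n}1.png",r.camera(n)["color"])
s=cv2.imread("pics/scene1.png")[190:340,130:290];cv2.imwrite("pics/c1.png",cv2.resize(s,None,fx=3.5,fy=3.5,interpolation=2))
E
```

```text
[-0.7313  0.2929  1.7358  0.      1.1129  1.1645]
[-0.7313  0.2929  1.7358 -0.      1.1129 -1.9771]
down 3.17 [ 0.4433 -0.3048  0.0106] [-1.4  0.2  0. ] [0.08 0.04 0.02] 0.0602
grip 3.89 [ 0.4429 -0.3043  0.0101] [-1.1 -0.3  0.8] [0.02 0.12 0.  ] 0.0177
up 5.42 [ 0.4428 -0.3041  0.1386] [-0.2 -0.7 -2.7] [ 0.06  0.08 -0.02] 0.0177
```

View pics/c1.png

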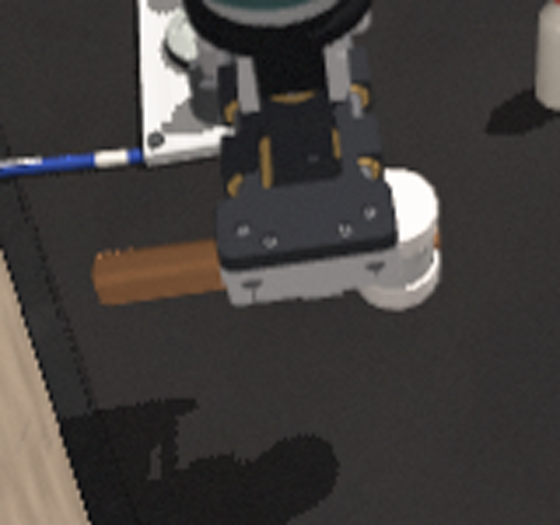

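The mallet is held level, with the head at crop (400,240). The −2.7 N vertical force matches its weight. Next is the stout peg.

```bash
cat >> h.py <<'E'
def strike(px,py,top,name):
    f=lambda z: tcp(np.array([px,py,z+.028])+.005*X)   # z: height of the mallet face
    r.servo_line(f(.135),speed=.25); r.servo_line(f(top+.018),speed=.12); r.pause(.2); st("above")
    print("hit",r.servo_line(f(top-.009),speed=.12,f_stop=40)); s=st(); print("face z",s["eef_pos"][2]-.009)
    print("press",r.servo_line(f(.052),speed=.03,f_stop=25)); s=st(); print("face z",s["eef_pos"][2]-.009)
    r.pause(.3); st("held")
E
python3 - <<'E'
from h import *
strike(.4992,.0699,.0844,"stout")
E
```

```text
above 7.83 [0.4696 0.08   0.1122] [ 0.  -0.1 -2.7] [ 0.07  0.07 -0.01] 0.0178
hit False
 8.21 [0.4683 0.0801 0.0845] [-0.3 -0.3 -2.5] [0.05 0.15 0.01] 0.0173
face z 0.0755074892895617
press True
 8.76 [0.4681 0.0801 0.0713] [-1.4 -1.5  4.5] [-0.04  0.01 -0.03] 0.0175
face z 0.062289600276719946
held 9.06 [0.4681 0.0802 0.0713] [ 0.3 -0.2  5.8] [-0.01  0.03 -0.03] 0.0177
```

Stopped at face height 62.3 mm. I'll press once more slowly to confirm it has stopped dead.

```bash
python3 - <<'E'
from h import *
p=r.sense()["eef_pos"]
print(r.servo_line(p-[0,0,.006],speed=.015,f_stop=22)); st("press"); r.pause(.2); st("held")
r.servo_line(p+[0,0,.05],speed=.15); r.pause(.2); st("free")
import cv2
s=r.camera("scene")["color"];cv2.imwrite("pics/scene2.png",s);cv2.imwrite("pics/c2.png",cv2.resize(s[110:250,100:280],None,fx=4,fy=4,interpolation=2))
E
```

```text
True
press 9.3 [0.4681 0.0801 0.0713] [-1.  -1.   6.4] [-0.08  0.06  0.  ] 0.0175
held 9.5 [0.4681 0.0801 0.0713] [-1.2 -1.2  6.6] [-0.02  0.13 -0.02] 0.0173
free 10.19 [0.467  0.0801 0.12  ] [-0.  -0.5 -2.9] [ 0.04  0.07 -0.03] 0.0173
```

View pics/c2.png

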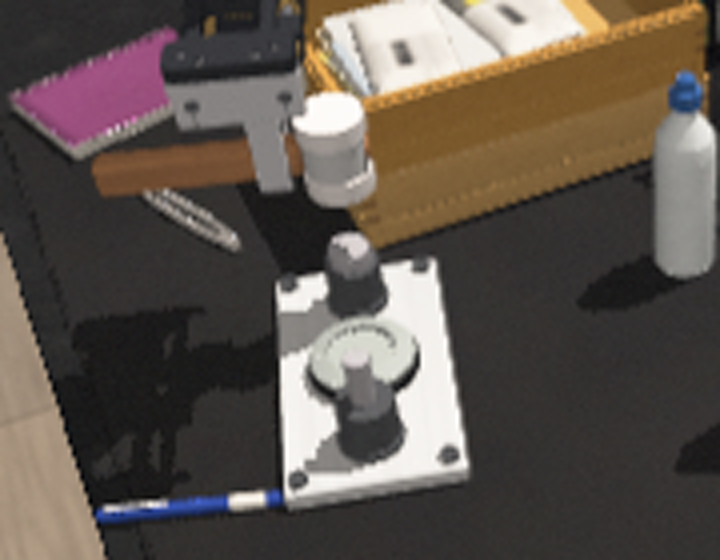

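The mallet still looks level: its lean matches the guide's in perspective. The stout peg is clearly lower. Twice it didn't move under more than 22 N, at the same height, so it is home. Now the slim peg.

```bash
python3 - <<'E'
from vis import *
for z in(.0618,.066,.07):print(proj("scene",np.array([.4992,.0699,z])))
from h import *
strike(.4639,-.0545,.0829,"slim")
p=r.sense()["eef_pos"]
print(r.servo_line(p-[0,0,.006],speed=.015,f_stop=22)); st("press"); r.pause(.2)
r.servo_line(p+[0,0,.06],speed=.15); r.pause(.2); st("free")
import cv2
s=r.camera("scene")["color"];cv2.imwrite("pics/scene3.png",s);cv2.imwrite("pics/c3.png",cv2.resize(s[110:250,100:280],None,fx=4,fy=4,interpolation=2))
E
```

```text
[186.72098118 171.63694988]
[186.47506654 170.3970604 ]
[186.23944417 169.20914591]
above 11.55 [ 0.4344 -0.0442  0.1106] [-0.5  0.  -2.2] [0.05 0.05 0.04] 0.0172
hit False
 11.93 [ 0.433  -0.0442  0.083 ] [-0.1 -0.4 -3.4] [ 0.01  0.12 -0.01] 0.0175
face z 0.07402452882665873
press True
 12.38 [ 0.4328 -0.0441  0.0743] [-0.5  0.7  2.7] [-0.02  0.03  0.  ] 0.0175
face z 0.06532207386161108
held 12.68 [ 0.4328 -0.0441  0.0743] [-0.1 -1.1  6. ] [ 0.03 -0.04 -0.07] 0.0177
True
press 12.92 [ 0.4327 -0.0441  0.0741] [-0.5 -0.2  6.4] [ 0.08  0.08 -0.01] 0.0175
free 13.88 [ 0.4317 -0.0438  0.1331] [-0.8  0.6 -2.5] [0.12 0.01 0.01] 0.0175
```

View pics/c3.png

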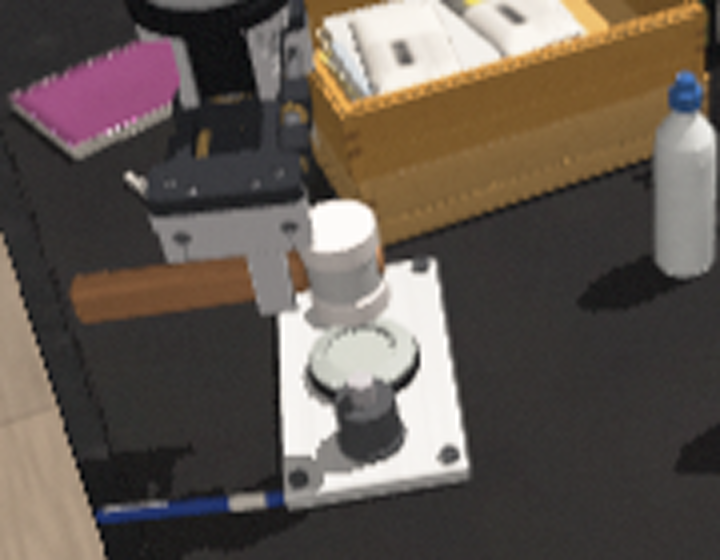

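The slim peg is home too: it stopped dead twice, with the face at 65.3 mm, and its short stub shows at (365,388). The mallet goes back to where it stood.

```bash
python3 - <<'E'
from h import *
P=tcp(M0); r.servo_line(P+[0,0,.13],speed=.25); r.servo_line(P+[0,0,.012],speed=.12); r.pause(.2); st()
print(r.servo_line(P-[0,0,.003],speed=.02,f_stop=5)); st("down")
r.move_gripper(.06); r.pause(.2); st("open"); r.servo_line(P+[0,0,.13],speed=.15); r.pause(.5); st("up")
import cv2
s=r.camera("scene")["color"];cv2.imwrite("pics/scene4.png",s);cv2.imwrite("pics/c4.png",cv2.resize(s[130:330,130:350],None,fx=3,fy=3,interpolation=2))
E
```

```text
16.45 [ 0.4433 -0.3045  0.0217] [-0.3  0.4 -3.4] [0.11 0.09 0.04] 0.0177
True
down 17.06 [ 0.4427 -0.3041  0.0087] [-0.5 -0.6  5. ] [0.05 0.02 0.01] 0.0173
open 18.07 [ 0.4418 -0.3032  0.0077] [-0.4  0.1 -0.6] [ 0.03 -0.02  0.04] 0.0599
up 19.59 [ 0.4429 -0.3041  0.1388] [0.3 0.4 0.1] [0.07 0.03 0.01] 0.0603
```

View pics/c4.png

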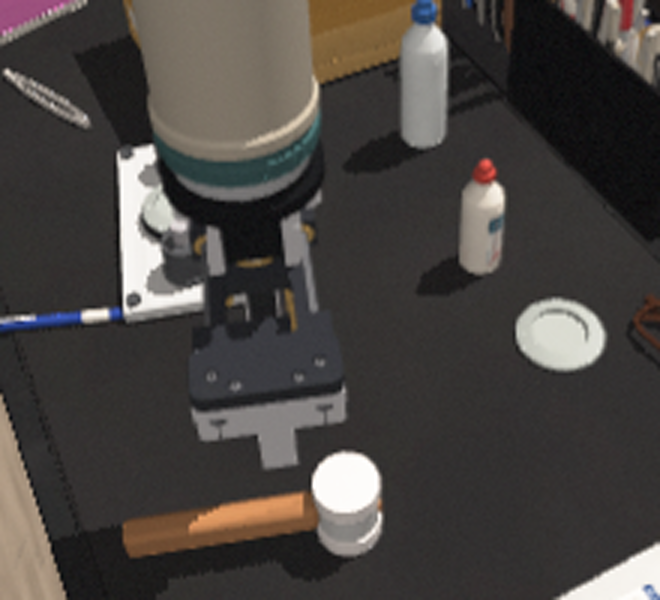

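The mallet stands upright on its face at crop (347,500), clear of the gripper, and the bottles and loose lens haven't moved.

```bash
python3 -c "
from cell import r
print(r.job_done())"
```

```text
the job is handed in; nothing more can be done
None
```

I knocked both pegs home, the stout one first and then the slim one, stood the mallet back on its face where it started, and handed the job in at about 20 s; the hand-in gave no verdict.

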